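# Unload the block heater into the bottle rack in reverse order

### The arm

A 7-joint arm with a two-finger parallel gripper is mounted at the origin on a cart in front of the work surface, level with it; the furniture and walls round the work are solid. World frame = base frame: x ahead of the robot, y to its left, z up, the work surface at z = 0. Lengths are in mm, angles in rad, forces in N, time in s.
With the tool pointing down it reaches from about 375 to 925 mm from the base axis. Payload 3.1 kg.
Tool frame: the origin (TCP) lies at the very end of the fingers, on their centre line; the grasp point (between the pads) lies 19 mm behind it; z points along the fingers, y is the line along which they close (so a half turn about z gives the same grasp; the last joint's range is limited). The gripper opens to 85 mm and grips with 20 to 120 N. Pads are 22 mm wide; open, the fingers measure 114 mm over their backs; the gripper's body (76 mm by 85 mm) begins 54 mm behind the grasp point. The pads swing forward as they close: fully open they stand 13 mm farther back than shut.
Start: joints at [1.206, 0.383, 0.044, 1.598, -0.018, 1.161, -0.05], TCP at [171.39, -627, 231.269] pointing down, gripper open.
Joint ranges: [-2.61, 2.61], [-0.41, 2.15], [-1.48, 1.57], [0, 2.5], [-1.57, 4.71], [0.05, 1.97], [-2.85, 2.85]. Speed limits (rad/s): [2.79, 2.79, 3.14, 3.14, 3.14, 3.14, 3.14].

### API

Orientations are given as [roll, pitch, yaw] about the fixed x, y, z axes, in that order (R = Rz(yaw) Ry(pitch) Rx(roll)).
In Python, from workcell import r, eyes, finder gives the robot as it stands.
- The arm moves only by the shell command python3 -m jog 'ROWS' [OPENING]. ROWS is JSON, one flat list of numbers, 6 for each row, row after row: the shift along the world's x, y, z in m, then the turn, a rotation vector about the world's x, y, z in degrees. In form: [dx, dy, dz, ax, ay, az, dx, dy, dz, ax, ay, az, ...]. A call has exactly 8 rows; each row is the pose to reach, as a shift and turn from the pose commanded when the call began; what a row does not reach only later rows make up. A row lasts 1/12 s, in which the tool goes at most 41.7 mm and 7.16 degrees, less where a joint would pass 70% of its speed; a pose out of reach is approached as far as the arm can. A call with a gripper value outside its range is refused whole. OPENING is the opening in per cent of the stroke, from 0 (shut) to 100 (fully open), set as the call begins (- or left out, the last holds). The fingers move at their own pace and stop on an object; the grip force is fixed at half the most. Time passes only in rows, so rows that repeat a pose let the fingers close, or fill a call up. It gives the time, the measured TCP pose, the force, the opening and the grip force at its end, in the units of the state.
- r.observe(): the state, without advancing time (a new reading comes with each control period).
- eyes.get_image(name): name is "side" or "top"; returns the picture (384x512x3 uint8, red, green, blue); there is no depth.
- eyes.calibration(name): a dict with "fovy" (degrees; the focal length in pixels is half the picture's height over the tangent of half this angle, whatever the lens; pixels are square), "cx", "cy" (the principal point, pixels), "k1" (the pictures are not rectified: a ray, as slopes to the right and down, at radius r is drawn at 1 + k1 r^2 times it, then the intrinsics apply), "world_from_camera" (4x4, takes a point from camera to world coordinates). Camera axes: x right, y up, looking along -z (the intrinsics and any distortion apply to the point x, -y, -z); pixel columns grow to the right and rows downward; lengths in mm; the calibration is good to about 2 mm. A picture is of the moment at which its call begins. calibration takes no time and is no camera call.
- r.sign_off(): hands the job in; it is judged then, once.
Trained networks look in the newest picture that a camera, given by its name, has taken for a name from the list of things; names that differ only in an ending like _2 or _b are one class to them, and where a whole thing is asked for, a point or a joint stands for the part that bears it (a point fixed in the world has none). Each returns a list of dicts, best first, with "p" (0 to 1); they miss things now and then, are a little off and sometimes report something else, mostly with a low value. They report only what shows in the picture. A call takes as long as a camera call.
- finder.boxes_of(camera, target): "extent" ([left, top, right, bottom] in pixels, round what is visible of it).
- finder.trace(camera, target): "pixels" (384x512 bool, what is visible of it) and "extent" ([left, top, right, bottom] in pixels, round what is visible of it).
The state is a dict: "time": time; "joints": joint angles; "joint_velocities": joint speeds; "tau": joint torques, N m; "ee_pos": TCP position; "orientation": TCP orientation; "ft_force": force on the tool from outside, world axes, zero at the start; "moment": the same for the moment, N m; "finger_gap": finger opening in mm; "grasp_force": force on a finger pad.
Only numpy, scipy, OpenCV 4.12 (cv2) and the standard library are available. Lean on these libraries where they do the work, as an engineer would, in place of code of your own. Each camera call takes 0.05 s, during which the arm holds its last target. There are 200 camera calls.

### The job

The four vessels standing in a row in the block heater are ready: move them all to the empty four-compartment rack, one to a compartment, in reverse order as the robot sees it, so that the leftmost vessel in the heater ends up in the rightmost compartment, the second from left in the second from right, and so on. Set each one down gently, upright and in the middle of its compartment, and do not tip any over.

Things in the scene. Friction and masses are not known exactly. Their poses are not given: they have to be found in the camera images.
- heater: grey dry block heater, fixed, 90 x 334 x 36 mm plus a panel at its left (+y) end; holds four aluminium blocks in a row, tops 45 mm above the bench. Origin: on the bench under the middle of the row; y along the row to the robot's left, x away from the robot (yaw within 0.15). Block centres at y = +120, +40, -40, -120 mm, x = 0. It may stand nearer or farther than the rack
- rack: white open rack, fixed, 90 x 330 mm, four equal compartments in a row, 82 (x) by 76 mm (y) inside; floor 5 mm thick, lips and ribs to 13 mm, end plates to 24 mm above the bench. Origin: on the bench under its middle; y along the row to the robot's left, x away from the robot (yaw within 0.15). Compartment centres, marked by faint rings: y = +120, +40, -40, -120 mm, x = 0
- vial: small clear screw vial with a black cap and pale contents (glass body 42 mm high, cap 20 mm wide, 15 g), 22 mm in diameter and 51 mm tall over the cap, upright and loose. Origin: centre of its underside, z up along its axis; its yaw means nothing
- small_bottle: small white plastic bottle with a white cap (body straight to about 55 mm, then shoulder to 70 mm; cap 26 mm wide, 90 g), 43 mm in diameter and 82 mm tall over the cap, upright and loose. Origin: centre of its underside, z up along its axis; its yaw means nothing
- amber_bottle: brown glass bottle with a black cap (body straight to about 55 mm, then shoulder to 76 mm; cap 30 mm wide, 90 g), 48 mm in diameter and 88 mm tall over the cap, upright and loose. Origin: centre of its underside, z up along its axis; its yaw means nothing
- large_bottle: large white plastic bottle with a red cap, the biggest of the four (body straight to about 70 mm, then shoulder to 90 mm; cap 36 mm wide, 90 g), 58 mm in diameter and 105 mm tall over the cap, upright and loose. Origin: centre of its underside, z up along its axis; its yaw means nothing
- block_vial: aluminium block in the heater, 77 x 77 x 30 mm, fixed; the vial stands at the start in its round well (26 mm wide, 10 mm deep, centred). It stays and so still marks where that vessel came from. Origin: centre of its underside, 15 mm above the bench; well floor 20 mm and top 30 mm above the origin; axes as the heater's
- block_small_bottle: aluminium block in the heater, 77 x 77 x 30 mm, fixed; the small white bottle stands at the start in its round well (47 mm wide, 10 mm deep, centred). It stays and so still marks where that vessel came from. Origin: centre of its underside, 15 mm above the bench; well floor 20 mm and top 30 mm above the origin; axes as the heater's
- block_amber_bottle: aluminium block in the heater, 77 x 77 x 30 mm, fixed; the brown bottle stands at the start in its round well (52 mm wide, 10 mm deep, centred). It stays and so still marks where that vessel came from. Origin: centre of its underside, 15 mm above the bench; well floor 20 mm and top 30 mm above the origin; axes as the heater's
- block_large_bottle: aluminium block in the heater, 77 x 77 x 30 mm, fixed; the large bottle stands at the start in its round well (62 mm wide, 10 mm deep, centred). It stays and so still marks where that vessel came from. Origin: centre of its underside, 15 mm above the bench; well floor 20 mm and top 30 mm above the origin; axes as the heater's

How it is judged (in metres and radians):
At the end, for the whole second after the job is handed in: Each vessel stands in the rack compartment that mirrors the heater place of its block (leftmost block to rightmost compartment and so on), its axis within 15 mm of the compartment's centre along x and along y, its underside on the floor (within 4 mm), upright within 0.1 rad, released and at rest (((y of block_vial in the frame of heater between 0.1 and 0.14 m and y of vial in the frame of rack between -0.135 and -0.105 m) or (y of block_vial in the frame of heater between 0.02 and 0.06 m and y of vial in the frame of rack between -0.055 and -0.025 m) or (y of block_vial in the frame of heater between -0.06 and -0.02 m and y of vial in the frame of rack between 0.025 and 0.055 m) or (y of block_vial in the frame of heater between -0.14 and -0.1 m and y of vial in the frame of rack between 0.105 and 0.135 m)) and x of vial in the frame of rack between -0.015 and 0.015 m and z of vial in the frame of rack between 0.001 and 0.009 m and angle between each of vial, small_bottle, amber_bottle, large_bottle's own z axis and vertical below 0.1 rad and linear speed of each of vial, small_bottle, amber_bottle, large_bottle below 0.02 m/s and angular speed of each of vial, small_bottle, amber_bottle, large_bottle below 0.3 rad/s and contact force between each of vial, small_bottle, amber_bottle, large_bottle and the fingers below 0.1 N and ((y of block_small_bottle in the frame of heater between 0.1 and 0.14 m and y of small_bottle in the frame of rack between -0.135 and -0.105 m) or (y of block_small_bottle in the frame of heater between 0.02 and 0.06 m and y of small_bottle in the frame of rack between -0.055 and -0.025 m) or (y of block_small_bottle in the frame of heater between -0.06 and -0.02 m and y of small_bottle in the frame of rack between 0.025 and 0.055 m) or (y of block_small_bottle in the frame of heater between -0.14 and -0.1 m and y of small_bottle in the frame of rack between 0.105 and 0.135 m)) and x of small_bottle in the frame of rack between -0.015 and 0.015 m and z of small_bottle in the frame of rack between 0.001 and 0.009 m and ((y of block_amber_bottle in the frame of heater between 0.1 and 0.14 m and y of amber_bottle in the frame of rack between -0.135 and -0.105 m) or (y of block_amber_bottle in the frame of heater between 0.02 and 0.06 m and y of amber_bottle in the frame of rack between -0.055 and -0.025 m) or (y of block_amber_bottle in the frame of heater between -0.06 and -0.02 m and y of amber_bottle in the frame of rack between 0.025 and 0.055 m) or (y of block_amber_bottle in the frame of heater between -0.14 and -0.1 m and y of amber_bottle in the frame of rack between 0.105 and 0.135 m)) and x of amber_bottle in the frame of rack between -0.015 and 0.015 m and z of amber_bottle in the frame of rack between 0.001 and 0.009 m and ((y of block_large_bottle in the frame of heater between 0.1 and 0.14 m and y of large_bottle in the frame of rack between -0.135 and -0.105 m) or (y of block_large_bottle in the frame of heater between 0.02 and 0.06 m and y of large_bottle in the frame of rack between -0.055 and -0.025 m) or (y of block_large_bottle in the frame of heater between -0.06 and -0.02 m and y of large_bottle in the frame of rack between 0.025 and 0.055 m) or (y of block_large_bottle in the frame of heater between -0.14 and -0.1 m and y of large_bottle in the frame of rack between 0.105 and 0.135 m)) and x of large_bottle in the frame of rack between -0.015 and 0.015 m and z of large_bottle in the frame of rack between 0.001 and 0.009 m); the robot touches nothing.
It fails at once if a vessel is tipped over (angle between any of vial, small_bottle, amber_bottle, large_bottle's own z axis and vertical above 0.6 rad).
It fails at once if a vessel is dropped or slammed into the rack (moving faster than 0.6 m/s less than 25 mm above its floor) ((x of vial in the frame of rack between -0.05 and 0.05 m and y of vial in the frame of rack between -0.17 and 0.17 m and z of vial in the frame of rack below 0.03 m and linear speed of vial above 0.6 m/s) or (x of small_bottle in the frame of rack between -0.05 and 0.05 m and y of small_bottle in the frame of rack between -0.17 and 0.17 m and z of small_bottle in the frame of rack below 0.03 m and linear speed of small_bottle above 0.6 m/s) or (x of amber_bottle in the frame of rack between -0.05 and 0.05 m and y of amber_bottle in the frame of rack between -0.17 and 0.17 m and z of amber_bottle in the frame of rack below 0.03 m and linear speed of amber_bottle above 0.6 m/s) or (x of large_bottle in the frame of rack between -0.05 and 0.05 m and y of large_bottle in the frame of rack between -0.17 and 0.17 m and z of large_bottle in the frame of rack below 0.03 m and linear speed of large_bottle above 0.6 m/s)).
It also fails if it takes over 99 s, if anything falls off the work surface, if the arm or the gripper's body presses on something with over 40 N, if the wrist force passes 120 N, or if a joint passes its speed limit or range.

## Working session

There is one attempt and no reset: what is moved stays moved. The work goes in short steps, Python scripts to look and compute and a shell command to move; the robot and the scene stay as the last step left them, time stands still between calls to the robot, and variables do not carry over. Pictures are saved under pics/ and viewed, at most 14 in all, crops included, and the job is handed in when it is done.

```bash
ls; mkdir -p pics; python3 - <<'E'
from workcell import r,eyes,finder
import cv2,numpy as np
for n in("side","top"):
    im=eyes.get_image(n); cv2.imwrite(f"pics/{n}0.png",im[:,:,::-1])
    c=eyes.calibration(n);print(n,{k:np.round(v,3).tolist() for k,v in c.items()})
    for t in("heater","rack","vial","small_bottle","amber_bottle","large_bottle","block_vial","block_small_bottle","block_amber_bottle","block_large_bottle"):
        print(t,[(np.round(d["extent"]).tolist(),round(float(d["p"]),2)) for d in finder.boxes_of(n,t)[:2]])
s=r.observe();print(s)
E
```

```text
pics
side {'fovy': 46.154, 'cx': 257.093, 'cy': 188.429, 'k1': 0.007, 'world_from_camera': [[-0.796, 0.471, -0.379, 188.917], [-0.605, -0.637, 0.478, 484.254], [-0.016, 0.61, 0.792, 857.491], [0.0, 0.0, 0.0, 1.0]]}
heater [([227.0, 177.0, 364.0, 302.0], 0.55)]
rack [([149.0, 143.0, 274.0, 258.0], 0.62)]
vial [([293.0, 207.0, 302.0, 227.0], 0.52)]
small_bottle [([260.0, 224.0, 282.0, 259.0], 0.61), ([146.0, 142.0, 274.0, 256.0], 0.48)]
amber_bottle [([328.0, 152.0, 351.0, 190.0], 0.6)]
large_bottle [([304.0, 171.0, 331.0, 213.0], 0.92)]
block_vial [([274.0, 202.0, 318.0, 250.0], 0.72)]
block_small_bottle [([242.0, 238.0, 298.0, 279.0], 0.74), ([303.0, 172.0, 332.0, 212.0], 0.63)]
block_amber_bottle [([330.0, 176.0, 359.0, 197.0], 0.63)]
block_large_bottle [([291.0, 196.0, 336.0, 221.0], 0.88), ([243.0, 240.0, 296.0, 276.0], 0.71)]
top {'fovy': 47.059, 'cx': 255.075, 'cy': 188.192, 'k1': -0.109, 'world_from_camera': [[0.029, 0.992, -0.122, 451.779], [-0.999, 0.031, 0.011, -13.68], [0.015, 0.122, 0.992, 937.808], [0.0, 0.0, 0.0, 1.0]]}
heater [([146.0, 211.0, 334.0, 271.0], 0.63)]
rack 
[... 535 characters left out ...]
2061935 ,  0.38290845,  0.04389814,  1.59789814, -0.01786596,
        1.16117589, -0.04992682]), 'joint_velocities': array([-3.77591276e-04,  1.71897274e-03,  8.17382204e-04, -1.71478850e-03,
       -9.71978043e-05, -3.40146534e-04,  5.68697877e-04]), 'tau': array([-1.40782004e-04, -4.33451378e+01,  1.02280296e+00, -2.49922389e+01,
        1.04054753e-02,  1.87603953e-03, -2.67088218e-06]), 'ee_pos': array([ 171.38769887, -627.00912925,  231.26456367]), 'orientation': array([3.14158976e+00, 8.72481325e-06, 2.66837328e-01]), 'ft_force': array([ 0.13942833, -0.37234614,  0.32785198]), 'moment': array([-0.00855649, -0.01889939, -0.01113551]), 'grasp_force': 0.0, 'finger_gap': 85.26432745487753}
```

View pictures.

View pics/top0.png

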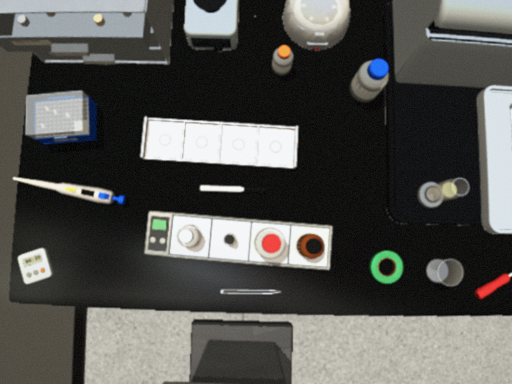

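View pics/side0.png

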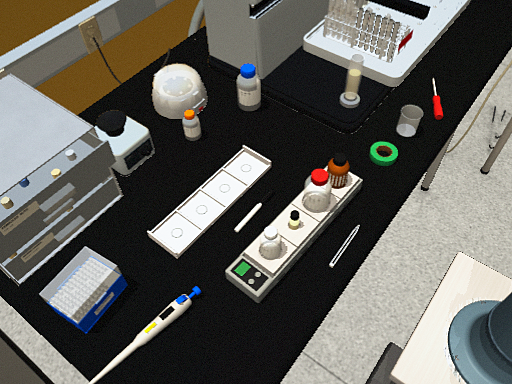

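```bash
cat > h.py <<'E'
import numpy as np,cv2
from workcell import r,eyes,finder
def ray(n,uv):
    c=eyes.calibration(n);f=192/np.tan(np.radians(c["fovy"])/2)
    K=np.array([[f,0,c["cx"]],[0,f,c["cy"]],[0,0,1]])
    p=cv2.undistortPoints(np.array(uv,float).reshape(-1,1,2),K,np.array([c["k1"],0,0,0,0]))[:,0]
    T=np.array(c["world_from_camera"]);d=np.c_[p[:,0],-p[:,1],-np.ones(len(p))]@T[:3,:3].T
    return T[:3,3],d
def onz(n,uv,z):
    o,d=ray(n,uv);return (o+d*((z-o[2])/d[:,2])[:,None])[:,:2]
def proj(n,P):
    c=eyes.calibration(n);f=192/np.tan(np.radians(c["fovy"])/2);T=np.array(c["world_from_camera"])
    q=(np.array(P,float)-T[:3,3])@T[:3,:3];s=np.c_[q[:,0]/-q[:,2],-q[:,1]/-q[:,2]]
    s=s*(1+c["k1"]*(s**2).sum(1,keepdims=True));return s*f+[c["cx"],c["cy"]]
E
python3 - <<'E'
from h import *
# rack and heater masks, caps by colour inside the finder's boxes
for n in("top","side"):
    im=eyes.get_image(n)
    for t,z in(("rack",13),("heater",40)):
        for d in finder.trace(n,t)[:1]:
            m=d["pixels"].astype(np.uint8)
            c=max(cv2.findContours(m,0,2)[0],key=cv2.contourArea)[:,0]
            w=onz(n,c,z).astype(np.float32);R=cv2.minAreaRect(w);print(n,t,round(float(d["p"]),2),np.round(np.array(R[0])),np.round(R[1]),round(R[2],1))
    for t,z in(("small_bottle",117),("vial",86),("large_bottle",140),("amber_bottle",123)):
        for d in finder.trace(n,t)[:1]:
            print(n,t,round(float(d["p"]),2),np.round(d["extent"]))
im=eyes.get_image("top");cr=im[205:275,140:340];cv2.imwrite("pics/ch.png",cv2.resize(cr[:,:,::-1],None,fx=4,fy=4,interpolation=cv2.INTER_CUBIC))
cr=im[110:175,130:310];cv2.imwrite("pics/cr.png",cv2.resize(cr[:,:,::-1],None,fx=4,fy=4,interpolation=cv2.INTER_CUBIC))
E
```

```text
top rack 0.9 [662.  56.] [332.  93.] 88.2
top heater 0.71 [462. 139.] [112.  89.] 87.5
top small_bottle 0.8 [175. 229. 203. 245.]
top vial 0.6 [225. 233. 232. 244.]
top large_bottle 0.64 [256. 227. 288. 257.]
top amber_bottle 0.88 [295. 234. 322. 259.]
side rack 0.96 [659.  52.] [343.  98.] 88.7
side heater 0.71 [460. 105.] [84. 80.] 87.0
side small_bottle 0.6 [260. 224. 283. 259.]
side vial 0.57 [289. 208. 305. 230.]
side large_bottle 0.83 [304. 167. 334. 214.]
side amber_bottle 0.7 [326. 156. 351. 190.]
```

View pics/ch.png

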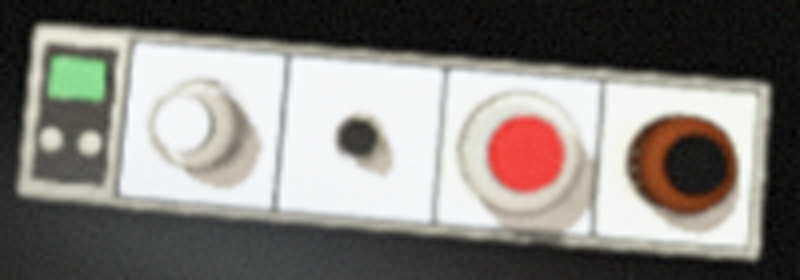

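View pics/cr.png

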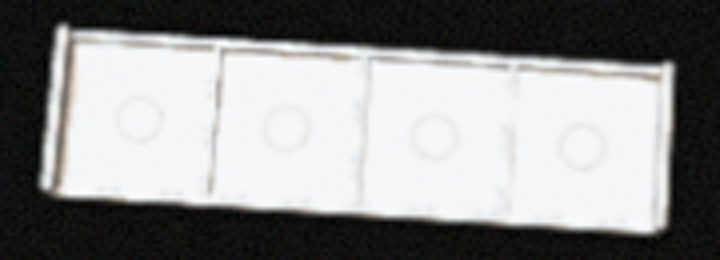

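```bash
python3 - <<'E'
from h import *
f=lambda p,o:(np.array(p)+.5)/4-.5+o
caps=f([(183,124),(357,136),(527,154),(697,165)],[140,205]);H=np.array([117,86,140,123])
W=np.array([onz("top",[c],z)[0] for c,z in zip(caps,H)]);print("caps",np.round(W,1).tolist())
B=onz("top",f([(133,41),(120,195),(757,93),(745,248)],[140,205]),45);print("blocks",np.round(B,1).tolist(),B.mean(0))
R=onz("top",f([(139,119),(287,129),(435,137),(582,147)],[130,110]),5);print("rings",np.round(R,1).tolist(),R.mean(0))
for n,P in(("caps",W),("rings",R)):
    d=P[0]-P[3];print(n,"len",np.hypot(*d),"yaw",np.degrees(np.arctan2(-d[0],d[1])))
# predicted side pixels of caps and rings, compare
print(np.round(proj("side",np.c_[W,H]),1).tolist());print(np.round(proj("side",np.c_[R,[5]*4]),1).tolist())
im=eyes.get_image("side");a=cv2.resize(im[140:300,140:370,::-1],None,fx=3.4,fy=3.4,interpolation=cv2.INTER_CUBIC)
for p in np.r_[proj("side",np.c_[W,H]),proj("side",np.c_[R,[5]*4])]: 
    q=((p-[140,140]+.5)*3.4-.5).astype(int);cv2.drawMarker(a,tuple(map(int,q)),(255,0,255),0,10,1)
cv2.imwrite("pics/s1.png",a)
E
```

```text
caps [[460.0, 103.4], [457.3, 24.0], [451.1, -55.1], [448.2, -134.6]]
blocks [[501.8, 141.1], [424.1, 143.9], [485.0, -176.2], [406.8, -171.2]] [454.40363632 -15.59616316]
rings [[666.8, 175.2], [663.6, 94.5], [661.6, 14.4], [658.7, -65.1]] [662.65843489  54.7705874 ]
caps len 238.2922475280074 yaw -2.8458032186046305
rings len 240.3860721717012 yaw -1.924226398538005
[[270.7, 230.6], [294.4, 213.2], [319.9, 174.2], [340.0, 157.0]]
[[176.4, 232.5], [201.5, 209.4], [224.3, 187.7], [245.7, 167.9]]
```

View pics/s1.png

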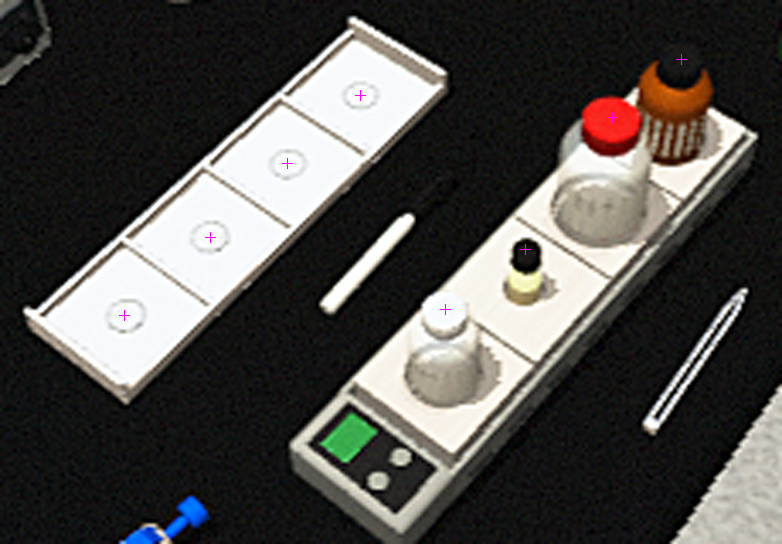

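```bash
python3 -m jog '[0.017,0.031,0,0,0,4.5, 0.035,0.061,0,0,0,9, 0.052,0.092,0,0,0,13.5, 0.069,0.123,0,0,0,18, 0.086,0.154,0,0,0,22.5, 0.104,0.184,0,0,0,27, 0.121,0.215,0,0,0,31.5, 0.138,0.246,0,0,0,36]' 100
python3 -m jog '[0.017,0.031,0,0,0,4.5, 0.035,0.061,0,0,0,9, 0.052,0.092,0,0,0,13.5, 0.069,0.123,0,0,0,18, 0.086,0.154,0,0,0,22.5, 0.104,0.184,0,0,0,27, 0.121,0.215,0,0,0,31.5, 0.1387,0.2457,0,0,0,36.3]'
```

```text
time: 2.57
ee_pos: [310.0, -379.6, 231.6]
orientation: [3.141, 0.0, 0.899]
ft_force: [-0.1, 0.3, 0.0]
finger_gap: 85.6
grasp_force: 0.0
time: 3.23
ee_pos: [448.6, -133.9, 231.7]
orientation: [3.141, 0.001, 1.532]
ft_force: [0.5, -0.8, 0.5]
finger_gap: 85.4
grasp_force: 0.0
```

```bash
python3 -m jog '[0,0,-0.025,0,0,0, 0,0,-0.050,0,0,0, 0,0,-0.075,0,0,0, 0,0,-0.1,0,0,0, 0,0,-0.125,0,0,0, 0,0,-0.145,0,0,0, 0,0,-0.16,0,0,0, 0,0,-0.165,0,0,0]'
python3 -m jog '[0,0,-0.004,0,0,0, 0,0,-0.008,0,0,0, 0,0,-0.010,0,0,0, 0,0,-0.010,0,0,0, 0,0,-0.010,0,0,0, 0,0,-0.010,0,0,0, 0,0,-0.010,0,0,0, 0,0,-0.010,0,0,0]'
python3 - <<'E'
from h import *
im=eyes.get_image("side");cv2.imwrite("pics/s2.png",cv2.resize(im[60:260,200:420,::-1],None,fx=3,fy=3))
im=eyes.get_image("top");cv2.imwrite("pics/t2.png",cv2.resize(im[150:300,180:380,::-1],None,fx=3,fy=3))
E
```

```text
time: 3.9
ee_pos: [446.1, -134.9, 64.0]
orientation: [-3.137, -0.001, 1.529]
ft_force: [-0.6, -0.7, 0.7]
finger_gap: 85.2
grasp_force: 0.0
time: 4.57
ee_pos: [448.4, -135.4, 56.7]
orientation: [3.141, 0.0, 1.529]
ft_force: [-0.3, -0.8, -0.2]
finger_gap: 85.3
grasp_force: 0.0
```

View pics/s2.png

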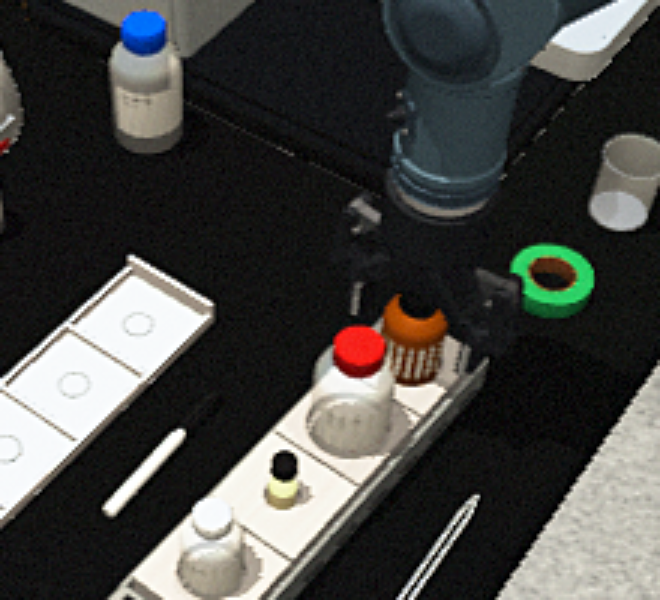

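Fingers straddle the brown bottle (about px 415,340 in the crop), clear of the large one. Close and lift.

```bash
python3 -m jog '[0,0,0,0,0,0, 0,0,0,0,0,0, 0,0,0,0,0,0, 0,0,0,0,0,0, 0,0,0,0,0,0, 0,0,0,0,0,0, 0,0,0,0,0,0, 0,0,0,0,0,0]' 0
python3 -m jog '[0,0,0,0,0,0, 0,0,0.002,0,0,0, 0,0,0.006,0,0,0, 0,0,0.012,0,0,0, 0,0,0.02,0,0,0, 0,0,0.025,0,0,0, 0,0,0.027,0,0,0, 0,0,0.027,0,0,0]'
```

```text
time: 5.33
ee_pos: [448.7, -135.4, 56.6]
orientation: [3.141, 0.0, 1.529]
ft_force: [0.3, 0.4, 3.0]
finger_gap: 46.0
grasp_force: 61.7
time: 6.0
ee_pos: [448.7, -135.5, 84.2]
orientation: [3.14, 0.001, 1.529]
ft_force: [-0.6, -0.1, -1.8]
finger_gap: 46.1
grasp_force: 61.4
```

```bash
python3 -m jog '[0,0,0.006,0,0,0, 0,0,0.02,0,0,0, 0,0,0.04,0,0,0, 0,0,0.062,0,0,0, 0,0,0.084,0,0,0, 0.003,0.005,0.1,0,0,0, 0.009,0.013,0.108,0,0,0, 0.019,0.027,0.11,0,0,0]'
python3 -m jog '[0.013,0.018,0,0,0,0, 0.027,0.038,0,0,0,0, 0.041,0.058,0,0,0,0, 0.055,0.078,0,0,0,0, 0.069,0.098,0,0,0,0, 0.083,0.118,0,0,0,0, 0.097,0.138,0,0,0,0, 0.111,0.157,0,0,0,0]'
python3 -m jog '[0.014,0.020,0,0,0,0, 0.028,0.040,0,0,0,0, 0.042,0.060,0,0,0,0, 0.056,0.080,0,0,0,0, 0.068,0.097,0,0,0,0, 0.078,0.112,0,0,0,0, 0.085,0.122,0,0,0,0, 0.0885,0.1262,0,0,0,0]'
```

```text
time: 6.67
ee_pos: [467.8, -109.6, 195.0]
orientation: [3.139, 0.002, 1.525]
ft_force: [0.7, 0.0, -1.9]
finger_gap: 45.9
grasp_force: 61.5
time: 7.33
ee_pos: [578.1, 50.8, 192.4]
orientation: [-3.14, -0.001, 1.53]
ft_force: [-0.0, 0.1, -1.0]
finger_gap: 46.1
grasp_force: 61.4
time: 8.0
ee_pos: [666.1, 178.7, 192.1]
orientation: [-3.14, -0.002, 1.532]
ft_force: [0.1, 0.7, -1.6]
finger_gap: 45.9
grasp_force: 61.5
```

```bash
python3 -m jog '[0,0,-0.008,0,0,0, 0,0,-0.025,0,0,0, 0,0,-0.047,0,0,0, 0,0,-0.072,0,0,0, 0,0,-0.097,0,0,0, 0,0,-0.12,0,0,0, 0,0,-0.138,0,0,0, 0,0,-0.147,0,0,0]'
python3 -m jog '[0,0,-0.005,0,0,0, 0,0,-0.009,0,0,0, 0,0,-0.012,0,0,0, 0,0,-0.014,0,0,0, 0,0,-0.015,0,0,0, 0,0,-0.016,0,0,0, 0,0,-0.016,0,0,0, 0,0,-0.016,0,0,0]'
python3 - <<'E'
from h import *
im=eyes.get_image("side");cv2.imwrite("pics/s3.png",cv2.resize(im[80:280,100:320,::-1],None,fx=3,fy=3))
E
```

```text
time: 8.67
ee_pos: [663.5, 172.1, 41.8]
orientation: [-3.135, 0.003, 1.527]
ft_force: [-1.0, -1.0, -1.8]
finger_gap: 45.6
grasp_force: 61.5
time: 9.33
ee_pos: [666.9, 175.0, 30.8]
orientation: [3.141, -0.0, 1.529]
ft_force: [0.4, 0.6, -0.1]
finger_gap: 46.0
grasp_force: 61.5
```

View pics/s3.png

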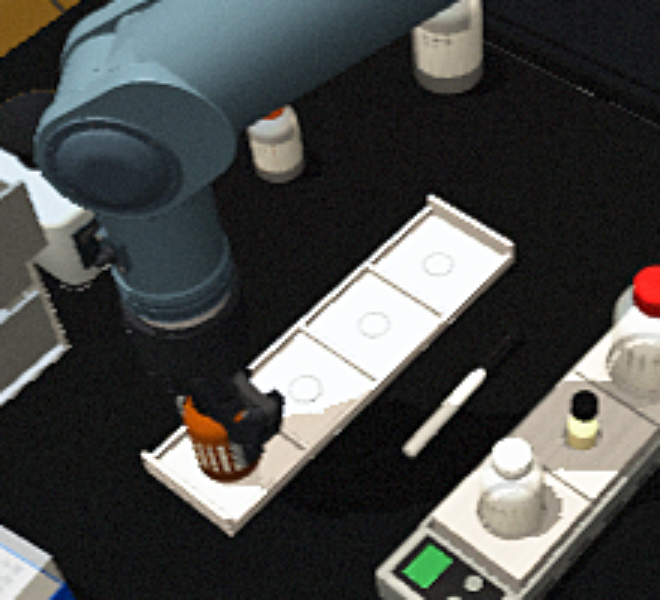

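The brown bottle hangs upright over the left compartment (crop px 225,445). Lower the last 4 mm.

```bash
python3 -m jog '[0,0,-0.001,0,0,0, 0,0,-0.002,0,0,0, 0,0,-0.003,0,0,0, 0,0,-0.0037,0,0,0, 0,0,-0.004,0,0,0, 0,0,-0.004,0,0,0, 0,0,-0.004,0,0,0, 0,0,-0.004,0,0,0]'
```

```text
time: 10.05
ee_pos: [666.6, 174.9, 26.8]
orientation: [-3.142, 0.0, 1.529]
ft_force: [-1.6, -2.2, 3.8]
finger_gap: 45.6
grasp_force: 61.7
```

```bash
python3 -m jog '[0,0,0,0,0,0, 0,0,0,0,0,0, 0,0,0,0,0,0, 0,0,0,0,0,0, 0,0,0,0,0,0, 0,0,0,0,0,0, 0,0,0,0,0,0, 0,0,0.002,0,0,0]' 100
python3 -m jog '[0,0,0.01,0,0,0, 0,0,0.03,0,0,0, 0,0,0.055,0,0,0, 0,0,0.085,0,0,0, 0,0,0.115,0,0,0, 0,0,0.145,0,0,0, 0,0,0.168,0,0,0, -0.01,-0.01,0.175,0,0,0]'
python3 -m jog '[-0.018,-0.020,0,0,0,0, -0.038,-0.043,0,0,0,0, -0.058,-0.066,0,0,0,0, -0.078,-0.089,0,0,0,0, -0.098,-0.111,0,0,0,0, -0.118,-0.131,0,0,0,0, -0.138,-0.151,0,0,0,0, -0.158,-0.171,0,0,0,0]'
python3 -m jog '[-0.018,-0.019,0,0,0,0, -0.031,-0.034,0,0,0,0, -0.041,-0.044,0,0,0,0, -0.0464,-0.0494,0,0,0,0, -0.0464,-0.0494,-0.01,0,0,0, -0.0464,-0.0494,-0.025,0,0,0, -0.0464,-0.0494,-0.04,0,0,0, -0.0464,-0.0494,-0.045,0,0,0]'
```

```text
time: 10.72
ee_pos: [666.2, 174.8, 27.8]
orientation: [-3.141, 0.0, 1.529]
ft_force: [-0.3, 0.1, -1.1]
finger_gap: 85.3
grasp_force: 0.0
time: 11.38
ee_pos: [660.1, 169.2, 210.5]
orientation: [3.131, -0.006, 1.531]
ft_force: [0.1, 0.8, 1.1]
finger_gap: 85.4
grasp_force: 0.0
time: 12.05
ee_pos: [497.7, -6.8, 204.2]
orientation: [3.14, 0.0, 1.529]
ft_force: [-0.0, 0.1, 0.4]
finger_gap: 85.2
grasp_force: 0.0
time: 12.72
ee_pos: [451.3, -54.1, 156.2]
orientation: [-3.139, -0.001, 1.531]
ft_force: [-0.3, 0.2, -0.2]
finger_gap: 85.2
grasp_force: 0.0
```

```bash
python3 -m jog '[0,0,-0.012,0,0,0, 0,0,-0.028,0,0,0, 0,0,-0.045,0,0,0, 0,0,-0.062,0,0,0, 0,0,-0.075,0,0,0, 0,0,-0.083,0,0,0, 0,0,-0.087,0,0,0, 0,0,-0.087,0,0,0]'
python3 -m jog '[0,0,0,0,0,0, 0,0,0,0,0,0, 0,0,0,0,0,0, 0,0,0,0,0,0, 0,0,0,0,0,0, 0,0,0,0,0,0, 0,0,0,0,0,0, 0,0,0,0,0,0]' 0
python3 -m jog '[0,0,0,0,0,0, 0,0,0.002,0,0,0, 0,0,0.006,0,0,0, 0,0,0.012,0,0,0, 0,0,0.02,0,0,0, 0,0,0.025,0,0,0, 0,0,0.027,0,0,0, 0,0,0.027,0,0,0]'
python3 - <<'E'
from h import *
im=eyes.get_image("side");cv2.imwrite("pics/s4.png",cv2.resize(im[80:280,140:360,::-1],None,fx=3,fy=3))
E
```

```text
time: 13.38
ee_pos: [452.1, -54.7, 70.6]
orientation: [-3.14, -0.001, 1.53]
ft_force: [0.0, -0.0, -0.3]
finger_gap: 85.4
grasp_force: 0.0
time: 14.05
ee_pos: [453.6, -55.6, 72.6]
orientation: [3.139, 0.0, 1.529]
ft_force: [-1.3, 1.1, 6.7]
finger_gap: 54.9
grasp_force: 63.9
time: 14.72
ee_pos: [452.9, -55.7, 99.2]
orientation: [3.14, 0.0, 1.529]
ft_force: [-0.7, 0.2, -0.9]
finger_gap: 54.7
grasp_force: 63.4
```

View pics/s4.png

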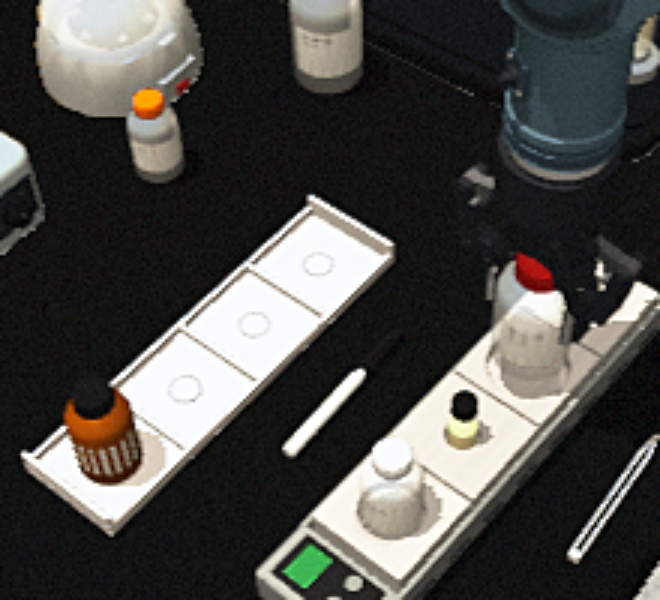

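The large bottle is lifted and upright (crop px 530,330); the brown one stands in the left compartment (100,430). Carry on.

```bash
python3 -m jog '[0,0,0.006,0,0,0, 0,0,0.02,0,0,0, 0,0,0.04,0,0,0, 0,0,0.062,0,0,0, 0,0,0.084,0,0,0, 0.003,0.002,0.1,0,0,0, 0.009,0.006,0.108,0,0,0, 0.019,0.013,0.11,0,0,0]'
python3 -m jog '[0.014,0.010,0,0,0,0, 0.031,0.022,0,0,0,0, 0.048,0.034,0,0,0,0, 0.066,0.047,0,0,0,0, 0.084,0.060,0,0,0,0, 0.102,0.073,0,0,0,0, 0.120,0.086,0,0,0,0, 0.137,0.098,0,0,0,0]'
python3 -m jog '[0.017,0.012,0,0,0,0, 0.031,0.022,0,0,0,0, 0.043,0.030,0,0,0,0, 0.051,0.036,0,0,0,0, 0.0558,0.0393,0,0,0,0, 0.0558,0.0393,-0.006,0,0,0, 0.0558,0.0393,-0.018,0,0,0, 0.0558,0.0393,-0.030,0,0,0]'
python3 -m jog '[0,0,-0.015,0,0,0, 0,0,-0.033,0,0,0, 0,0,-0.053,0,0,0, 0,0,-0.073,0,0,0, 0,0,-0.093,0,0,0, 0,0,-0.110,0,0,0, 0,0,-0.122,0,0,0, 0,0,-0.128,0,0,0]'
python3 -m jog '[0,0,-0.002,0,0,0, 0,0,-0.003,0,0,0, 0,0,-0.004,0,0,0, 0,0,-0.005,0,0,0, 0,0,-0.005,0,0,0, 0,0,-0.005,0,0,0, 0,0,-0.005,0,0,0, 0,0,-0.005,0,0,0]'
```

```text
time: 15.43
ee_pos: [472.0, -43.2, 210.0]
orientation: [3.139, 0.002, 1.527]
ft_force: [0.5, -0.3, -0.0]
finger_gap: 54.7
grasp_force: 63.5
time: 16.1
ee_pos: [608.7, 56.8, 207.1]
orientation: [-3.14, -0.001, 1.529]
ft_force: [-0.7, 1.2, -0.6]
finger_gap: 54.9
grasp_force: 63.5
time: 16.77
ee_pos: [663.5, 93.9, 177.2]
orientation: [-3.141, 0.001, 1.528]
ft_force: [-0.1, 0.3, -1.2]
finger_gap: 55.4
grasp_force: 63.5
time: 17.43
ee_pos: [661.3, 93.5, 46.6]
orientation: [-3.136, 0.002, 1.528]
ft_force: [-1.5, -0.2, 0.1]
finger_gap: 55.5
grasp_force: 63.5
time: 18.1
ee_pos: [664.2, 94.9, 45.7]
orientation: [3.141, -0.0, 1.529]
ft_force: [-0.1, 0.6, -0.3]
finger_gap: 55.1
grasp_force: 63.5
```

```bash
python3 -m jog '[0,0,-0.001,0,0,0, 0,0,-0.002,0,0,0, 0,0,-0.003,0,0,0, 0,0,-0.0035,0,0,0, 0,0,-0.004,0,0,0, 0,0,-0.004,0,0,0, 0,0,-0.004,0,0,0, 0,0,-0.004,0,0,0]'
python3 - <<'E'
from h import *
im=eyes.get_image("side");cv2.imwrite("pics/s5.png",cv2.resize(im[80:280,100:320,::-1],None,fx=3,fy=3))
E
```

```text
time: 18.77
ee_pos: [664.1, 94.9, 42.8]
orientation: [-3.141, 0.001, 1.529]
ft_force: [-3.3, -0.6, 7.6]
finger_gap: 55.2
grasp_force: 64.2
```

View pics/s5.png

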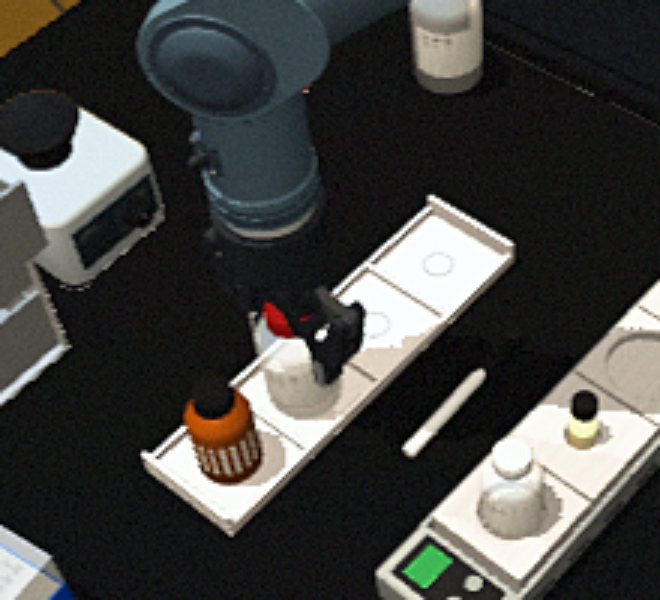

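Large bottle is seated on the floor (crop px 300,385). Release, rise, go to the small bottle.

```bash
python3 -m jog '[0,0,0,0,0,0, 0,0,0,0,0,0, 0,0,0,0,0,0, 0,0,0,0,0,0, 0,0,0,0,0,0, 0,0,0,0,0,0, 0,0,0,0,0,0, 0,0,0.002,0,0,0]' 100
python3 -m jog '[0,0,0.01,0,0,0, 0,0,0.025,0,0,0, 0,0,0.045,0,0,0, 0,0,0.07,0,0,0, 0,0,0.095,0,0,0, 0,0,0.115,0,0,0, 0,0,0.127,0,0,0, -0.008,0,0.13,0,0,0]'
python3 -m jog '[-0.020,0.001,0,0,0,0, -0.045,0.002,0,0,0,0, -0.070,0.004,0,0,0,0, -0.095,0.005,0,0,0,0, -0.120,0.006,0,0,0,0, -0.145,0.007,0,0,0,0, -0.170,0.009,0,0,0,0, -0.185,0.0095,0,0,0,0]'
python3 -m jog '[-0.0088,0,0,0,0,0, -0.0108,0,-0.012,0,0,0, -0.0108,0,-0.03,0,0,0, -0.0108,0,-0.05,0,0,0, -0.0108,0,-0.07,0,0,0, -0.0108,0,-0.086,0,0,0, -0.0108,0,-0.094,0,0,0, -0.0108,0,-0.096,0,0,0]'
```

```text
time: 19.48
ee_pos: [663.5, 94.7, 42.8]
orientation: [-3.141, 0.0, 1.529]
ft_force: [-0.5, -0.1, -0.1]
finger_gap: 85.1
grasp_force: 0.0
time: 20.15
ee_pos: [659.4, 95.5, 178.2]
orientation: [3.133, -0.002, 1.528]
ft_force: [-0.0, 0.1, 0.7]
finger_gap: 85.4
grasp_force: 0.0
time: 20.82
ee_pos: [466.4, 104.1, 171.8]
orientation: [-3.137, 0.002, 1.53]
ft_force: [-0.2, -1.0, -0.0]
finger_gap: 85.6
grasp_force: 0.0
time: 21.48
ee_pos: [458.5, 103.8, 75.5]
orientation: [-3.138, 0.0, 1.529]
ft_force: [0.0, 0.5, 0.7]
finger_gap: 85.5
grasp_force: 0.0
```

```bash
python3 -m jog '[0,0,-0.006,0,0,0, 0,0,-0.012,0,0,0, 0,0,-0.018,0,0,0, 0,0,-0.022,0,0,0, 0,0,-0.024,0,0,0, 0,0,-0.024,0,0,0, 0,0,-0.024,0,0,0, 0,0,-0.024,0,0,0]'
python3 -m jog '[0,0,0,0,0,0, 0,0,0,0,0,0, 0,0,0,0,0,0, 0,0,0,0,0,0, 0,0,0,0,0,0, 0,0,0,0,0,0, 0,0,0,0,0,0, 0,0,0,0,0,0]' 0
python3 -m jog '[0,0,0,0,0,0, 0,0,0.002,0,0,0, 0,0,0.006,0,0,0, 0,0,0.012,0,0,0, 0,0,0.02,0,0,0, 0,0,0.025,0,0,0, 0,0,0.027,0,0,0, 0,0,0.027,0,0,0]'
python3 - <<'E'
from h import *
im=eyes.get_image("side");cv2.imwrite("pics/s6.png",cv2.resize(im[100:300,120:340,::-1],None,fx=3,fy=3))
E
```

```text
time: 22.15
ee_pos: [460.5, 104.4, 53.6]
orientation: [3.141, -0.0, 1.529]
ft_force: [-0.1, 0.3, 0.2]
finger_gap: 85.5
grasp_force: 0.0
time: 22.82
ee_pos: [460.8, 104.5, 53.8]
orientation: [3.141, -0.0, 1.529]
ft_force: [0.0, -0.4, 4.8]
finger_gap: 40.5
grasp_force: 61.1
time: 23.48
ee_pos: [460.9, 104.4, 81.1]
orientation: [3.14, -0.0, 1.529]
ft_force: [-0.4, 0.2, -0.7]
finger_gap: 40.6
grasp_force: 60.7
```

View pics/s6.png

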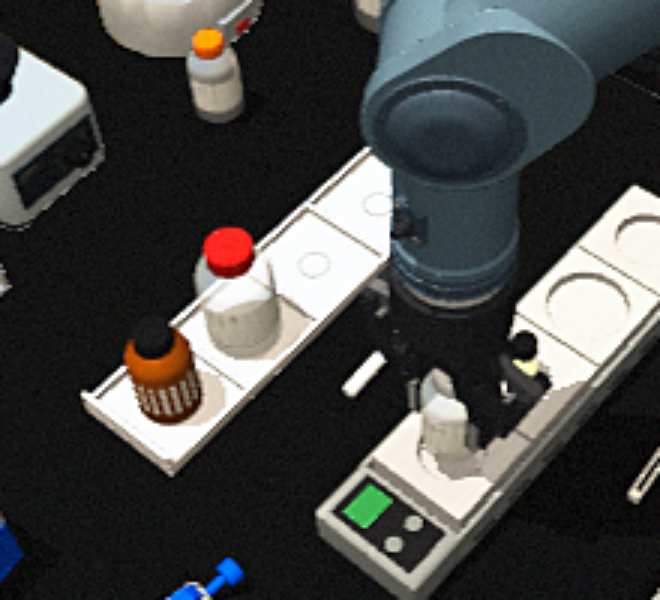

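Small bottle lifted upright (crop px 445,430); both placed bottles stand in the middle of their compartments.

```bash
python3 -m jog '[0,0,0.006,0,0,0, 0,0,0.018,0,0,0, 0,0,0.034,0,0,0, 0,0,0.050,0,0,0, 0,0,0.062,0,0,0, 0.003,-0.002,0.068,0,0,0, 0.009,-0.008,0.07,0,0,0, 0.019,-0.016,0.07,0,0,0]'
python3 -m jog '[0.013,-0.011,0,0,0,0, 0.029,-0.025,0,0,0,0, 0.045,-0.039,0,0,0,0, 0.061,-0.053,0,0,0,0, 0.077,-0.067,0,0,0,0, 0.093,-0.080,0,0,0,0, 0.109,-0.093,0,0,0,0, 0.124,-0.106,0,0,0,0]'
python3 -m jog '[0.016,-0.014,0,0,0,0, 0.030,-0.026,0,0,0,0, 0.042,-0.036,0,0,0,0, 0.050,-0.043,0,0,0,0, 0.0555,-0.0474,0,0,0,0, 0.0555,-0.0474,-0.006,0,0,0, 0.0555,-0.0474,-0.018,0,0,0, 0.0555,-0.0474,-0.030,0,0,0]'
python3 -m jog '[0,0,-0.013,0,0,0, 0,0,-0.027,0,0,0, 0,0,-0.043,0,0,0, 0,0,-0.058,0,0,0, 0,0,-0.071,0,0,0, 0,0,-0.082,0,0,0, 0,0,-0.088,0,0,0, 0,0,-0.091,0,0,0]'
python3 -m jog '[0,0,-0.001,0,0,0, 0,0,-0.002,0,0,0, 0,0,-0.003,0,0,0, 0,0,-0.004,0,0,0, 0,0,-0.005,0,0,0, 0,0,-0.0055,0,0,0, 0,0,-0.006,0,0,0, 0,0,-0.006,0,0,0]'
python3 - <<'E'
from h import *
im=eyes.get_image("side");cv2.imwrite("pics/s7.png",cv2.resize(im[80:280,140:360,::-1],None,fx=3,fy=3))
E
```

```text
time: 24.2
ee_pos: [479.4, 88.2, 150.8]
orientation: [3.141, 0.001, 1.53]
ft_force: [0.1, -0.5, -1.3]
finger_gap: 40.3
grasp_force: 60.7
time: 24.87
ee_pos: [604.2, -21.0, 148.3]
orientation: [-3.139, 0.001, 1.526]
ft_force: [0.1, 0.1, -0.4]
finger_gap: 40.3
grasp_force: 60.7
time: 25.53
ee_pos: [658.1, -64.0, 119.2]
orientation: [-3.141, -0.001, 1.53]
ft_force: [-1.0, -0.6, -1.3]
finger_gap: 40.6
grasp_force: 60.7
time: 26.2
ee_pos: [657.8, -65.0, 27.6]
orientation: [-3.14, -0.0, 1.529]
ft_force: [0.1, 0.2, -0.2]
finger_gap: 40.4
grasp_force: 60.7
time: 26.87
ee_pos: [659.0, -65.2, 23.9]
orientation: [3.141, 0.0, 1.529]
ft_force: [-0.7, 0.9, 1.1]
finger_gap: 40.4
grasp_force: 61.1
```

View pics/s7.png

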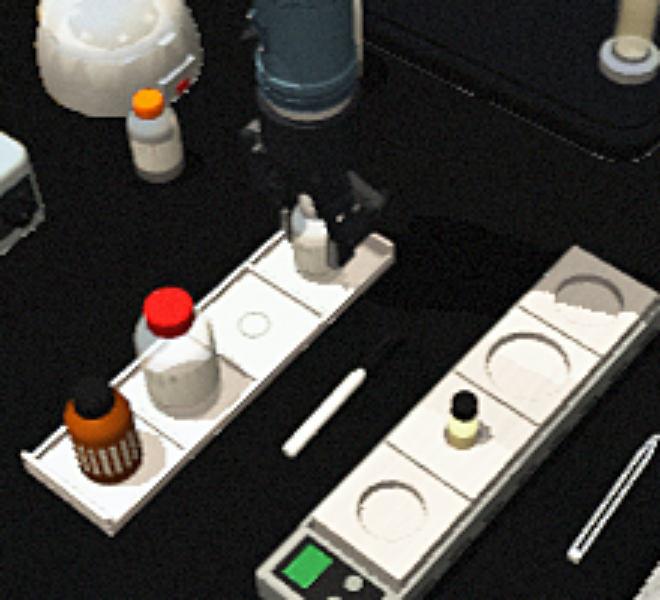

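Small bottle is seated in the right compartment (crop px 315,250). Release and go to the vial.

```bash
python3 -m jog '[0,0,0,0,0,0, 0,0,0,0,0,0, 0,0,0,0,0,0, 0,0,0,0,0,0, 0,0,0,0,0,0, 0,0,0,0,0,0, 0,0,0,0,0,0, 0,0,0.002,0,0,0]' 100
python3 -m jog '[0,0,0.01,0,0,0, 0,0,0.025,0,0,0, 0,0,0.045,0,0,0, 0,0,0.07,0,0,0, 0,0,0.095,0,0,0, 0,0,0.115,0,0,0, 0,0,0.127,0,0,0, -0.008,0.004,0.13,0,0,0]'
python3 -m jog '[-0.020,0.009,0,0,0,0, -0.045,0.020,0,0,0,0, -0.070,0.031,0,0,0,0, -0.095,0.042,0,0,0,0, -0.120,0.053,0,0,0,0, -0.145,0.064,0,0,0,0, -0.170,0.075,0,0,0,0, -0.185,0.082,0,0,0,0]'
python3 -m jog '[-0.0075,0.0030,0,0,0,0, -0.0095,0.0035,-0.012,0,0,0, -0.0095,0.0035,-0.03,0,0,0, -0.0095,0.0035,-0.05,0,0,0, -0.0095,0.0035,-0.066,0,0,0, -0.0095,0.0035,-0.078,0,0,0, -0.0095,0.0035,-0.084,0,0,0, -0.0095,0.0035,-0.086,0,0,0]'
python3 -m jog '[0,0,-0.006,0,0,0, 0,0,-0.011,0,0,0, 0,0,-0.015,0,0,0, 0,0,-0.018,0,0,0, 0,0,-0.019,0,0,0, 0,0,-0.019,0,0,0, 0,0,-0.019,0,0,0, 0,0,-0.019,0,0,0]'
python3 -m jog '[0,0,0,0,0,0, 0,0,0,0,0,0, 0,0,0,0,0,0, 0,0,0,0,0,0, 0,0,0,0,0,0, 0,0,0,0,0,0, 0,0,0,0,0,0, 0,0,0,0,0,0]' 0
python3 -m jog '[0,0,0,0,0,0, 0,0,0.002,0,0,0, 0,0,0.006,0,0,0, 0,0,0.012,0,0,0, 0,0,0.02,0,0,0, 0,0,0.025,0,0,0, 0,0,0.027,0,0,0, 0,0,0.027,0,0,0]'
python3 - <<'E'
from h import *
im=eyes.get_image("side");cv2.imwrite("pics/s8.png",cv2.resize(im[80:280,140:360,::-1],None,fx=3,fy=3))
E
```

```text
time: 27.58
ee_pos: [658.3, -65.1, 24.9]
orientation: [-3.141, -0.0, 1.529]
ft_force: [-0.5, 0.5, -0.4]
finger_gap: 85.4
grasp_force: 0.0
time: 28.25
ee_pos: [654.3, -62.0, 160.1]
orientation: [3.133, 0.001, 1.527]
ft_force: [1.0, -0.9, 1.2]
finger_gap: 85.4
grasp_force: 0.0
time: 28.92
ee_pos: [460.9, 22.0, 153.8]
orientation: [-3.137, 0.001, 1.53]
ft_force: [0.3, 0.4, 1.0]
finger_gap: 85.3
grasp_force: 0.0
time: 29.58
ee_pos: [455.3, 24.3, 68.1]
orientation: [-3.139, -0.0, 1.529]
ft_force: [-0.6, 0.1, 0.5]
finger_gap: 85.3
grasp_force: 0.0
time: 30.25
ee_pos: [456.5, 24.4, 50.5]
orientation: [3.141, 0.0, 1.529]
ft_force: [-0.3, 0.1, 0.9]
finger_gap: 85.1
grasp_force: 0.0
time: 30.92
ee_pos: [456.4, 24.4, 50.5]
orientation: [3.141, 0.0, 1.529]
ft_force: [-0.6, -0.6, 2.5]
finger_gap: 19.6
grasp_force: 58.8
time: 31.58
ee_pos: [457.0, 24.4, 78.2]
orientation: [3.14, 0.0, 1.529]
ft_force: [-0.4, -0.4, 0.1]
finger_gap: 19.7
grasp_force: 58.7
```

View pics/s8.png

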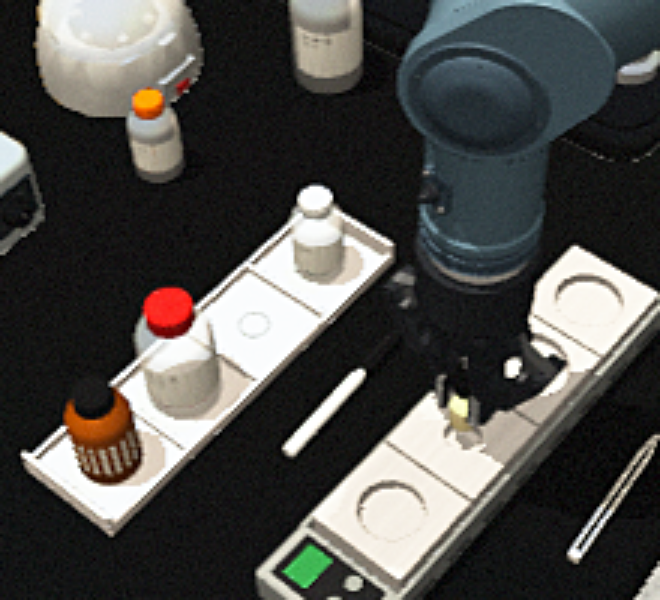

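The vial hangs upright between the fingers (crop px 460,415); the others stand well.

```bash
python3 -m jog '[0,0,0.006,0,0,0, 0,0,0.018,0,0,0, 0,0,0.034,0,0,0, 0,0,0.048,0,0,0, 0,0,0.056,0,0,0, 0.004,0,0.060,0,0,0, 0.012,-0.001,0.06,0,0,0, 0.024,-0.001,0.06,0,0,0]'
python3 -m jog '[0.015,-0.001,0,0,0,0, 0.033,-0.002,0,0,0,0, 0.051,-0.003,0,0,0,0, 0.069,-0.004,0,0,0,0, 0.087,-0.005,0,0,0,0, 0.105,-0.006,0,0,0,0, 0.123,-0.006,0,0,0,0, 0.139,-0.007,0,0,0,0]'
python3 -m jog '[0.014,-0.001,0,0,0,0, 0.026,-0.001,0,0,0,0, 0.036,-0.001,0,0,0,0, 0.0422,-0.0016,0,0,0,0, 0.0422,-0.0016,0,0,0,0, 0.0422,-0.0016,-0.006,0,0,0, 0.0422,-0.0016,-0.018,0,0,0, 0.0422,-0.0016,-0.030,0,0,0]'
python3 -m jog '[0,0,-0.013,0,0,0, 0,0,-0.027,0,0,0, 0,0,-0.041,0,0,0, 0,0,-0.054,0,0,0, 0,0,-0.066,0,0,0, 0,0,-0.075,0,0,0, 0,0,-0.080,0,0,0, 0,0,-0.081,0,0,0]'
python3 -m jog '[0,0,-0.001,0,0,0, 0,0,-0.002,0,0,0, 0,0,-0.003,0,0,0, 0,0,-0.004,0,0,0, 0,0,-0.005,0,0,0, 0,0,-0.0055,0,0,0, 0,0,-0.006,0,0,0, 0,0,-0.006,0,0,0]'
python3 - <<'E'
from h import *
im=eyes.get_image("side");cv2.imwrite("pics/s9.png",cv2.resize(im[80:280,140:360,::-1],None,fx=3,fy=3))
E
```

```text
time: 32.3
ee_pos: [480.1, 22.9, 137.2]
orientation: [-3.141, 0.001, 1.528]
ft_force: [0.2, 0.4, -1.0]
finger_gap: 19.5
grasp_force: 58.7
time: 32.97
ee_pos: [620.3, 16.1, 135.7]
orientation: [-3.14, -0.0, 1.528]
ft_force: [-0.2, 0.0, -0.9]
finger_gap: 19.6
grasp_force: 58.7
time: 33.63
ee_pos: [660.8, 14.8, 106.3]
orientation: [-3.141, 0.0, 1.529]
ft_force: [-0.1, -0.4, -0.9]
finger_gap: 19.4
grasp_force: 58.7
time: 34.3
ee_pos: [660.5, 14.8, 24.7]
orientation: [-3.139, 0.0, 1.529]
ft_force: [-0.7, -0.3, 0.4]
finger_gap: 20.0
grasp_force: 58.7
time: 34.97
ee_pos: [661.5, 14.8, 20.7]
orientation: [3.141, 0.0, 1.529]
ft_force: [-0.4, -0.3, 1.9]
finger_gap: 19.4
grasp_force: 59.0
```

View pics/s9.png

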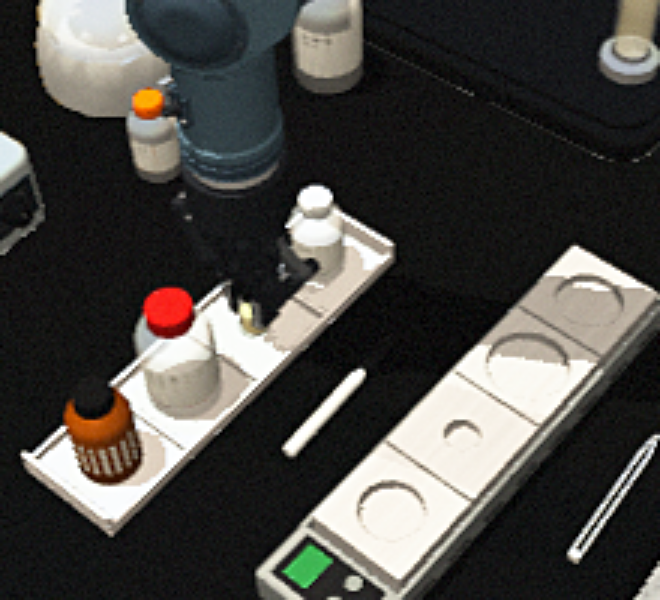

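The vial touches the compartment floor (crop px 250,320), upright. Release, rise and retreat toward the robot, then check.

```bash
python3 -m jog '[0,0,0,0,0,0, 0,0,0,0,0,0, 0,0,0,0,0,0, 0,0,0,0,0,0, 0,0,0,0,0,0, 0,0,0,0,0,0, 0,0,0,0,0,0, 0,0,0.002,0,0,0]' 100
python3 -m jog '[0,0,0.01,0,0,0, 0,0,0.025,0,0,0, 0,0,0.045,0,0,0, 0,0,0.07,0,0,0, 0,0,0.095,0,0,0, 0,0,0.120,0,0,0, 0,0,0.145,0,0,0, 0,0,0.17,0,0,0]'
python3 -m jog '[-0.02,-0.02,0,0,0,0, -0.045,-0.045,0,0,0,0, -0.070,-0.07,0,0,0,0, -0.095,-0.095,0,0,0,0, -0.120,-0.12,0,0,0,0, -0.145,-0.145,0,0,0,0, -0.170,-0.17,0,0,0,0, -0.185,-0.185,0,0,0,0]'
python3 -m jog '[0,0,0,0,0,0, 0,0,0,0,0,0, 0,0,0,0,0,0, 0,0,0,0,0,0, 0,0,0,0,0,0, 0,0,0,0,0,0, 0,0,0,0,0,0, 0,0,0,0,0,0]'
python3 - <<'E'
from h import *
t=eyes.get_image("top");s=eyes.get_image("side")
P=np.array([[666.7,174.7,93],[664,94.8,110],[661.4,14.8,56],[658.7,-65.1,87]])
A=[]
for n,im,x,y in(("side",s,140,110),("top",t,130,90)):
    a=cv2.resize(im[y:y+150,x:x+180,::-1],None,fx=3,fy=3,interpolation=cv2.INTER_CUBIC)
    for p in proj(n,P):cv2.drawMarker(a,tuple(int(v) for v in (p-[x,y]+.5)*3),(255,0,255),0,10,1)
    A.append(a[:, :395] if n=="side" else a[:,:])
cv2.imwrite("pics/f.png",cv2.resize(np.hstack(A),None,fx=.82,fy=.82))
E
```

```text
time: 35.68
ee_pos: [661.0, 14.7, 21.9]
orientation: [-3.141, 0.0, 1.529]
ft_force: [-0.3, 0.5, 0.1]
finger_gap: 85.2
grasp_force: 0.0
time: 36.35
ee_pos: [661.7, 15.1, 195.7]
orientation: [3.139, -0.0, 1.529]
ft_force: [0.1, -0.1, 0.6]
finger_gap: 85.3
grasp_force: 0.0
time: 37.02
ee_pos: [473.6, -173.6, 193.7]
orientation: [-3.141, 0.003, 1.525]
ft_force: [-0.4, -0.6, -0.4]
finger_gap: 85.7
grasp_force: 0.0
time: 37.68
ee_pos: [476.7, -169.6, 192.1]
orientation: [-3.141, -0.0, 1.53]
ft_force: [-0.3, -0.4, -0.5]
finger_gap: 85.4
grasp_force: 0.0
```

View pics/f.png

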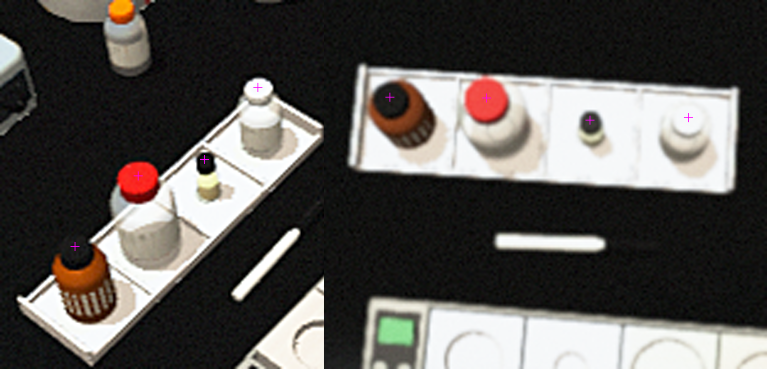

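Both views show all four caps on the predicted marks, every vessel upright and in the middle of its compartment, order reversed.

```bash
python3 -c "
from workcell import r
print(r.sign_off())"
```

```text
the job is handed in; nothing more can be done
None
```

All four vessels are in the rack in reverse order, upright and centred in both camera views, and the job is handed in; the sign-off returned no verdict.

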